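# Refit the keypad lock's front cover

### The job

Finish the keypad lock on the sloping stand: take its front cover off the parts hook by lifting it clear over the hook's upturned tip, without wrenching it against the hook. Then hook the lip on the cover's lower edge into the slot at the foot of the lock, with the cover still leaning away from the lock, and swing it in until it snaps flat, pressing firmly but not hard. Leave the padlock and the pliers where they are.

Things in the scene. Friction and masses are not known exactly. Their poses are not given: they have to be found in the camera images.
- hook_stand: Fixed steel hook; origin on worktop, z up; hook points to its -x. Base plate 110x100x10 mm. Post (12 mm round, x=+22) carries a flat arm 14 mm wide, 5 thick, top face z=150 mm, from x=+28 to -32; its end (x -32 to -27) turns straight up to z=178, the stand's highest point. The cover hangs upright between post and tip, its window's upper edge on the arm, front to -x.
- hook_tip (a point): Top of the hook's upturned tip, stand frame (-29.5, 0, 178) mm. Hanging, the tip reaches to z=118 mm of the cover. To come off, the cover must rise by more than 28 mm and less than 45 mm (then its window's lower edge meets the arm), and only then move to the stand's -x, the tip passing through the window.
- cover: Loose aluminium plate, 90 wide (y), 150 high (z), 8 mm thick (x), about 0.18 kg. Origin: middle of the lower edge, half way through the thickness; +z up the plate, -x its outer face. Through window 34 mm wide, z=40 to 90, mid width. The solid band z=90 to 150 can be pinched across its thickness from above. Below the lower edge stands the lip.
- cover_lip (a point): Middle of the tip of the cover's lip, cover frame (2, 0, -16) mm. The lip is a tongue 60 mm wide (y), 4 mm thick (x from 0 to +4, flush with the rear face), reaching from the lower edge down to z=-16.
- cover_top (a point): Middle of the cover's top edge: cover frame (0, 0, 150) mm.
- lock: Fixed grey housing leaning back 0.35 rad, 100 mm wide (y), 45 deep, z=-30 to +112 mm. Origin about 70 mm above the worktop on the seat face (plane x=0), where the fitted cover's lower edge comes; +z up along the face, -x out of it towards the robot. Fitted, the cover's axes are parallel to the lock's, its origin at (-4, 0, 0) mm, and its top 38 mm stand above the housing.
- lock_slot (a point): Middle of the slot's floor, lock frame (-3, 0, -16) mm. The slot at the foot of the face opens along +z: back wall is the plane x=0; in front a lip whose inner face slopes from x=-5.5 at the floor to x=-11 at its top edge, z=-6 mm; ends at y=+-34. The cover's lip enters it with the cover upright (0.35 rad off the face).
- catch (a joint): Sprung nylon catch standing out of the lock's face, in the window under its upper edge: 0 is out, 0.005 (m) is pressed down. Let go with its lip in the slot and leaning back a little from upright (0.1 rad or more), the cover rests on the catch about 0.13 rad short of flat; let go upright it may fall forward. A push of 8 to 14 N on the upper band, square to the face, takes it past; the catch then springs back to about 0.
- padlock: Brass padlock, 18 x 45 x 70 mm, standing upright between the things of the task; origin at the middle of its underside. To be left alone.
- pliers: Red-handled pliers, 53 x 167 x 13 mm, lying flat; origin at the middle of the underside. To be left alone.
Things that resemble listed ones, but are neither listed nor needed, are in the scene too. Leave any purple or red look-alike of the hook_stand alone.

How it is judged:
On the way, in this order (a step that is already met when the one before it is completed fails the run):
1. the cover is off the hook and clear of it: its lower edge at least 40 mm out beyond the hook's tip, or 200 mm away from the stand's foot ((x of cover in the frame of hook_stand below -0.07 m or distance between cover and hook_stand above 0.2 m) and contact force between cover and hook_stand below 0.05 N), for 0.1 s.
2. the lip is in the slot while the cover still leans away from the lock's face by 0.09 rad or more (z of cover_lip in the frame of lock between -0.02 and -0.0105 m and x of cover_lip in the frame of lock between -0.009 and 0.003 m and x of cover_top in the frame of lock below -0.016 m and angle between the z axis of cover and the z axis of lock, either way round above 0.09 rad), for 0.1 s.
At the end, for the whole second after the job is handed in: The cover is on the lock: its lip is in the slot (tip within 4.5 mm of the floor), its top edge lies within 6 mm of its flat place and its plate parallel to the lock's face within 0.05 rad, the catch has sprung back out (within 1.5 mm) in front of the window's edge, and the cover is at rest (z of cover_lip in the frame of lock between -0.02 and -0.0115 m and x of cover_lip in the frame of lock above -0.0065 m and x of cover_top in the frame of lock above -0.01 m and angle between the z axis of cover and the z axis of lock, either way round below 0.05 rad and angle between the y axis of cover and the y axis of lock, either way round below 0.08 rad and value of joint catch below 0.0015 m and linear speed of cover below 0.02 m/s); the robot touches nothing.
It fails at once if the cover is wrenched against the hook (over 40 N) (contact force between cover and hook_stand above 40 N).
It fails at once if the cover is forced against the lock (over 55 N) (contact force between cover and lock above 55 N).
It fails at once if the padlock is moved by more than 30 mm (distance of padlock from where it was at the start of the episode above 0.03 m).
It fails at once if the pliers are moved by more than 30 mm (distance of pliers from where it was at the start of the episode above 0.03 m).
It also fails if it takes over 54 s, if anything falls off the work surface, if the arm or the gripper's body presses on something with over 40 N, if the wrist force passes 120 N, or if a joint passes its speed limit or range.

### The arm

A 6-joint arm with a two-finger parallel gripper is mounted at the origin on a cart in front of the work surface, level with it; the furniture and walls round the work are solid. World frame = base frame: x ahead of the robot, y to its left, z up, the work surface at z = 0. Lengths are in m, angles in rad, forces in N, time in s.
With the tool pointing down it reaches from about 0.35 to 0.85 m from the base axis. Payload 8.1 kg.
Tool frame: the origin (TCP) lies midway between the tips of the shut fingers; the grasp point (between the pads) lies 19 mm behind it; z points along the fingers, y is the direction in which the jaws open and shut (so a half turn about z gives the same grasp; the last joint's range is limited). The gripper opens to 93 mm and grips with 3 to 60 N. Pads are 15 mm wide; open, the fingers measure 128 mm over their backs; the gripper's body (75 mm by 188 mm) begins 65 mm behind the grasp point.
Start: joints at [1.237, 0.13, 1.488, -0, 1.523, -0.085], TCP at [0.148, 0.582, 0.219] pointing down, gripper open.
Joint ranges: [-2.96, 2.96], [-0.89, 2.26], [0.02, 2.5], [-1.34, 4.48], [0, 2.73], [-2.66, 2.66]. Speed limits (rad/s): [2.39, 2.39, 2.79, 3.14, 3.14, 3.14].

### API

Orientations are given as a rotation vector (axis times angle).
In Python, from plant import monitor, eyes, ticket gives the robot as it stands.
- The arm moves only by the tool send_rows, never from a script. Its argument "motion" is a list of rows, each a list of 2 entries, a list of its own where there are three numbers: the shift along the tool's x, y, z in m, then the turn about the tool's z in degrees. In form: [[[dx, dy, dz], twist], ...]. A call has 1 to 12 rows; each row is the pose to reach, as a shift and turn from the pose commanded when the call began, along the tool's axes at that moment; what a row does not reach only later rows make up. A row lasts 1/8 s, in which the tool goes at most 62.5 mm and 10.7 degrees, less where a joint would pass 70% of its speed; a pose out of reach is approached as far as the arm can. A call with a gripper value outside its range is refused whole. "jaw" is the finger opening in m, from 0 to 0.093, set as the call begins (left out, the last holds). The fingers move at their own pace and stop on an object; "squeeze" is the grip in N (left out, the last holds). Time passes only in rows, so rows that repeat a pose let the fingers close. It gives the time, the measured TCP pose, the force and the opening at its end, in the units of the state.
- monitor.read_state(): the state, without advancing time (a new reading comes with each control period).
- eyes.read_camera(name): name is "scene" or "top"; returns the picture (384x512x3 uint8, red, green, blue); there is no depth.
- eyes.camera_model(name): a dict with "mtx" (3x3 intrinsics, pixels), "cam_to_world" (4x4, takes a point from camera to world coordinates). Camera axes: x right, y down, z forward; pixel columns grow to the right and rows downward; lengths in m; the calibration is good to about 2 mm. A picture is of the moment at which its call begins. camera_model takes no time and is no camera call.
- ticket.close_job(): hands the job in, once; it reports no verdict.
The state is a dict: "t": time; "q": joint angles; "dq": joint speeds; "joint_torque": joint torques, N m; "tool_pos": TCP position; "orientation": TCP orientation; "force": force on the tool from outside, world axes, zero at the start; "wrist_torque": the same for the moment, N m; "opening": finger opening in m.
Only numpy, scipy, OpenCV 4.12 (cv2) and the standard library are available. Lean on these libraries where they do the work, as an engineer would, in place of code of your own. Each camera call takes 0.05 s, during which the arm holds its last target.

## Working session

There is one attempt and no reset: what is moved stays moved. The work goes in short steps, Python scripts to look and compute and a tool call to move; the robot and the scene stay as the last step left them, time stands still between calls to the robot, and variables do not carry over. Pictures are saved under pics/ and viewed, and the job is handed in when it is done.

Besides the shell and the picture viewer there is one more tool, called after "Emit:" in YAML: its name, and indented under it one key for each argument. send_rows: Moves the arm, as the interface text tells. Its arguments: {"type":"object","properties":{"motion":{"type":"array","items":{"type":"array"}},"jaw":{"type":"number"},"squeeze":{"type":"number"}},"required":["motion"]}

```bash
ls; mkdir -p pics; python3 - <<'E'
from plant import monitor, eyes, ticket
import cv2
print(monitor.read_state())
for n in("scene","top"):
    im=eyes.read_camera(n); cv2.imwrite(f"pics/{n}0.png",cv2.resize(im[:,:,::-1],None,fx=1.5,fy=1.5,interpolation=cv2.INTER_CUBIC)); cv2.imwrite(f"pics/{n}0_raw.png",im[:,:,::-1])
    m=eyes.camera_model(n); print(n,m["mtx"],m["cam_to_world"])
E
```

```text
pics
{'t': 0.0, 'q': array([ 1.23659754e+00,  1.31151482e-01,  1.48926305e+00, -1.25885771e-05,
        1.52301023e+00, -8.54339821e-02]), 'dq': array([ 1.92699557e-03, -4.47505007e-04, -5.37995921e-04,  7.74277341e-05,
        1.40435053e-03,  1.16393999e-04]), 'joint_torque': array([ 9.49876230e-04, -5.59858990e+01, -4.91743541e+01,  7.70156574e-02,
        3.56639957e-02, -7.95817556e-06]), 'tool_pos': array([0.14753982, 0.58099085, 0.21760215]), 'orientation': array([-3.89705123e-01, -3.11695463e+00,  2.81853097e-03]), 'force': array([ 0.96297775, -0.08161993,  0.34235058]), 'wrist_torque': array([0.0120338 , 0.03415665, 0.0147026 ]), 'opening': 0.093113988323036}
scene [[370.38985674   0.         254.17694841]
 [  0.         370.38985674 196.83779692]
 [  0.           0.           1.        ]] [[ 5.32191534e-01 -4.19366166e-01  7.35461889e-01 -1.76692603e-01]
 [-8.46623553e-01 -2.64493097e-01  4.61813774e-01 -4.93807793e-01]
 [ 8.55520302e-04 -8.68432738e-01 -4.95806260e-01  6.43692466e-01]
 [ 0.00000000e+00  0.00000000e+00  0.00000000e+00  1.00000000e+00]]
top [[405.28661251   0.         253.45780255]
 [  0.         405.28661251 189.84029701]
 [  0.           0.           1.        ]] [[-0.01061463 -0.99604212  0.08824639  0.4273454 ]
 [-0.99988208  0.00959313 -0.01199157 -0.0393362 ]
 [ 0.01109755 -0.08836327 -0.99602649  1.24867073]
 [ 0.          0.          0.          1.        ]]
```

View pics/scene0.png

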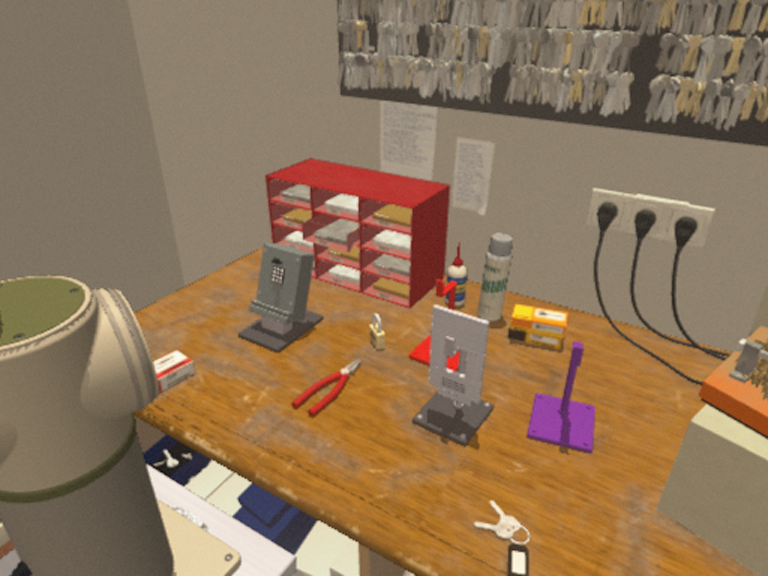

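View pics/top0.png

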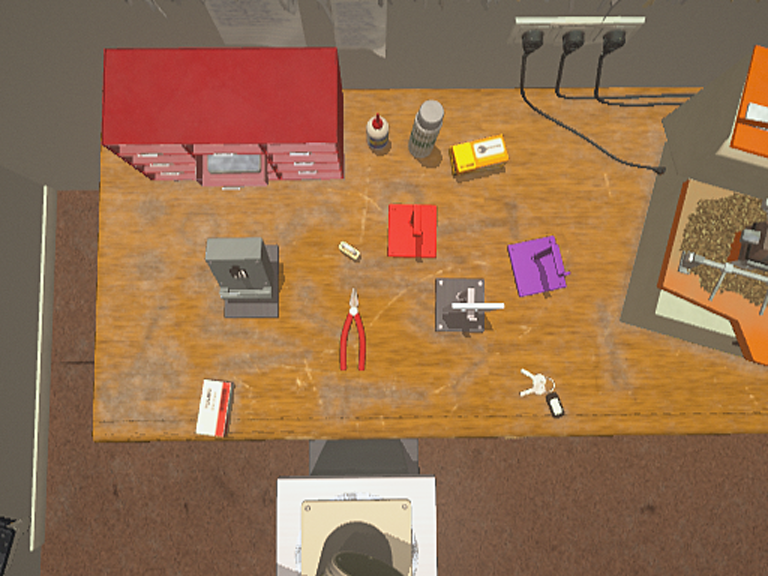

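```bash
python3 - <<'E'
import cv2
s=cv2.imread("pics/scene0_raw.png"); t=cv2.imread("pics/top0_raw.png")
def c(im,x0,y0,x1,y1,n,f):
    cv2.imwrite(n,cv2.resize(im[y0:y1,x0:x1],None,fx=f,fy=f,interpolation=cv2.INTER_CUBIC))
c(s,270,195,340,300,"pics/c_hook_s.png",5.5)
c(t,280,175,350,230,"pics/c_hook_t.png",8)
c(s,150,150,225,240,"pics/c_lock_s.png",6)
c(t,130,150,195,220,"pics/c_lock_t.png",8)
E
```

```text
(no output)
```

View pics/c_hook_s.png

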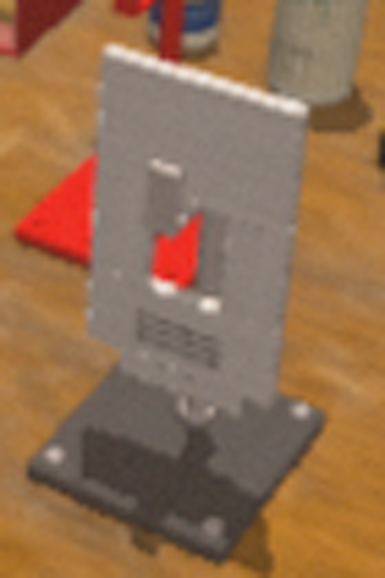

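View pics/c_hook_t.png

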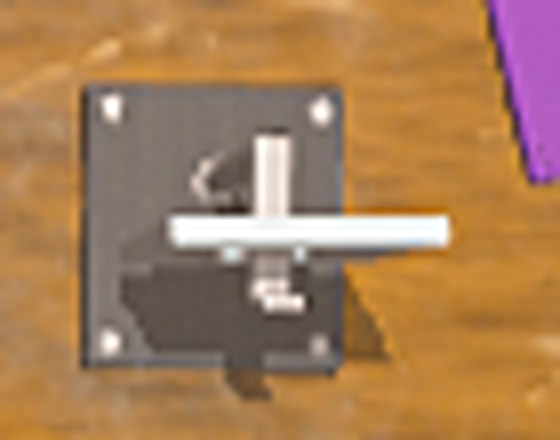

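View pics/c_lock_s.png

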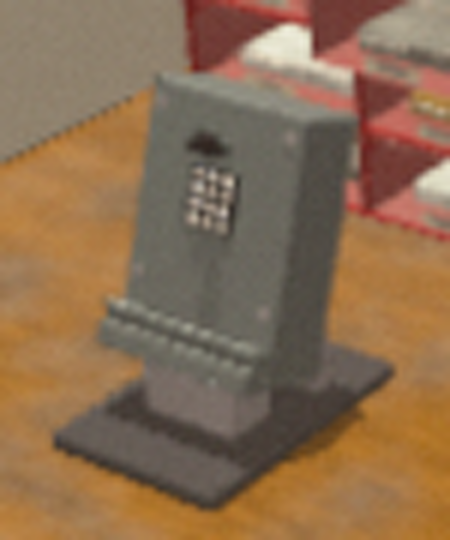

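View pics/c_lock_t.png

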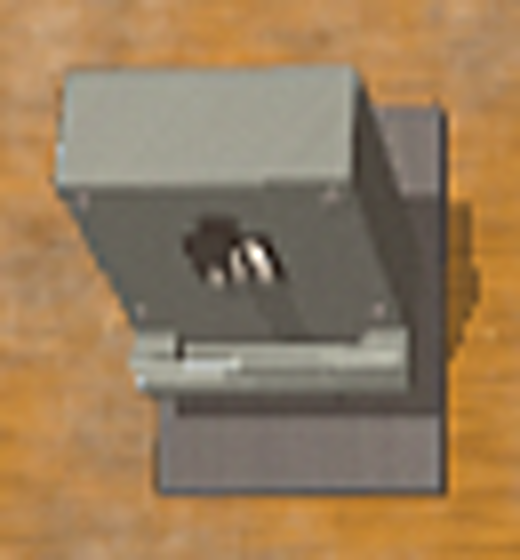

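```bash
cat > h.py <<'E'
import numpy as np, cv2
from plant import monitor, eyes, ticket
def ray(n,p):
    m=eyes.camera_model(n); d=np.linalg.inv(m["mtx"])@[p[0],p[1],1]; T=m["cam_to_world"]
    d=T[:3,:3]@d; return T[:3,3],d/np.linalg.norm(d)
def onz(n,p,z):
    o,d=ray(n,p); return o+d*(z-o[2])/d[2]
def tri(ps,pt):
    o1,d1=ray("scene",ps);o2,d2=ray("top",pt)
    A=np.stack([d1,-d2],1); s=np.linalg.lstsq(A,o2-o1,rcond=None)[0]
    a=o1+d1*s[0];b=o2+d2*s[1]; return (a+b)/2,np.linalg.norm(a-b)
def proj(n,X):
    m=eyes.camera_model(n);T=np.linalg.inv(m["cam_to_world"]);c=T[:3,:3]@np.asarray(X)+T[:3,3];u=m["mtx"]@c;return u[:2]/u[2]
E
python3 - <<'E'
from h import *
np.set_printoptions(precision=4,suppress=True)
def cr(p,o,f): return ((p[0]+.5)/f-.5+o[0],(p[1]+.5)/f-.5+o[1])
ht=lambda p:cr(p,(280,175),8); hs=lambda p:cr(p,(270,195),5.5)
lt=lambda p:cr(p,(130,150),8); ls=lambda p:cr(p,(150,150),6)
print("cover top z.21")
for p in [(168,213),(450,215),(170,246),(450,245)]: print(onz("top",ht(p),.21))
print("tri L/R rear? ",tri(hs((110,45)),ht((168,213))),tri(hs((306,103)),ht((450,215))))
print("hook base z.01")
for p in [(82,87),(343,88),(82,366),(340,370)]: print(onz("top",ht(p),.01))
print("tip z .178");
for p in [(262,300),(303,302)]: print(onz("top",ht(p),.178))
print("arm rear", onz("top",ht((272,136)),.15),onz("top",ht((255,160)),.15),onz("top",ht((290,160)),.15))
print("lock top front")
for p in [(57,187),(353,187)]: print(onz("top",lt(p),.175))
print("lock top rear z",.175-.045*np.sin(.35))
for p in [(68,68),(358,67)]: print(onz("top",lt(p),.175-.0154))
print(tri(ls((155,76)),lt((57,187))),tri(ls((300,130)),lt((353,187))))
print("lock base z.012")
for p in [(160,492),(444,492),(444,108)]: print(onz("top",lt(p),.012))
print("slot lip front edge")
for p in [(137,368),(408,368),(137,345),(408,345),(145,390),(408,388)]: print(onz("top",lt(p),.064))
E
```

```text
cover top z.21
[ 0.4889 -0.1726  0.21  ]
[ 0.4874 -0.2634  0.21  ]
[ 0.4783 -0.173   0.21  ]
[ 0.4777 -0.2631  0.21  ]
tri L/R rear?  (array([ 0.4889, -0.1725,  0.2087]), np.float64(0.000484599029001859)) (array([ 0.4868, -0.262 ,  0.2114]), np.float64(0.002366148793195384))
hook base z.01
[ 0.5496 -0.1662  0.01  ]
[ 0.5483 -0.2667  0.01  ]
[ 0.4427 -0.1642  0.01  ]
[ 0.4401 -0.2627  0.01  ]
tip z .178
[ 0.4617 -0.2072  0.178 ]
[ 0.4609 -0.2208  0.178 ]
arm rear [ 0.5184 -0.2163  0.15  ] [ 0.5103 -0.2103  0.15  ] [ 0.5101 -0.2223  0.15  ]
lock top front
[0.5706 0.258  0.175 ]
[0.5697 0.1597 0.175 ]
lock top rear z 0.15956959866450468
[0.6132 0.2591 0.1596]
[0.6127 0.1612 0.1596]
(array([0.5703, 0.2583, 0.1753]), np.float64(0.0009136677344538475)) (array([0.5693, 0.1619, 0.1702]), np.float64(0.003196393527155591))
lock base z.012
[0.4752 0.2624 0.012 ]
[0.4741 0.1546 0.012 ]
[0.6216 0.1553 0.012 ]
slot lip front edge
[0.5185 0.2586 0.064 ]
[0.5176 0.1598 0.064 ]
[0.527  0.2587 0.064 ]
[0.526  0.1599 0.064 ]
[0.5104 0.2556 0.064 ]
[0.5102 0.1598 0.064 ]
```

```bash
cat >> h.py <<'E'
from scipy.spatial.transform import Rotation as R
def head():
    s=monitor.read_state(); M=R.from_rotvec(s["orientation"]).as_matrix()
    return s["tool_pos"],M,np.degrees(np.arctan2(M[1,1],M[0,1]))
def to(pts):
    p,M,hd=head(); print("t",monitor.read_state()["t"],"pos",p.round(4),"yhead",round(hd,2),"z",M[:,2].round(4))
    for q in pts: print(q,"->",(M.T@(np.array(q)-p)).round(4))
E
python3 - <<'E'
from h import *
to([(.30,.45,.36),(.42,.15,.36),(.4832,-.218,.30)])
E
```

```text
t 0.1 pos [0.1475 0.581  0.2177] yhead 75.74 z [-6.0e-04 -1.6e-03 -1.0e+00]
(0.3, 0.45, 0.36) -> [-0.18   -0.0897 -0.1422]
(0.42, 0.15, 0.36) -> [-0.3702 -0.3509 -0.1418]
(0.4832, -0.218, 0.3) -> [-0.5221 -0.6919 -0.0812]
```

Emit:
send_rows:
  motion:
    - [[0,0,-0.05],0]
    - [[-0.03,-0.015,-0.1],0]
    - [[-0.08,-0.04,-0.13],5]
    - [[-0.13,-0.065,-0.142],13]
    - [[-0.18,-0.09,-0.142],22]
    - [[-0.212,-0.134,-0.142],31]
    - [[-0.244,-0.178,-0.142],40]
    - [[-0.276,-0.222,-0.142],48]
    - [[-0.308,-0.266,-0.142],57]
    - [[-0.34,-0.31,-0.142],66]
    - [[-0.37,-0.35,-0.142],73]
    - [[-0.37,-0.35,-0.142],76.3]
  jaw: 0.07
  squeeze: 40

```text
t: 1.6
tool_pos: [0.421, 0.1481, 0.3601]
orientation: [2.241, 2.202, -0.002]
force: [-0.1, 1.2, 0.3]
opening: 0.0701
```

```bash
python3 - <<'E'
from h import *
to([(.4832,-.218,.36),(.4832,-.218,.27),(.4832,-.218,.20)])
E
```

```text
t 1.6 pos [0.421  0.1481 0.3601] yhead -1.01 z [-6.e-04 -1.e-03 -1.e+00]
(0.4832, -0.218, 0.36) -> [-0.3649  0.0687  0.0004]
(0.4832, -0.218, 0.27) -> [-0.3648  0.0687  0.0904]
(0.4832, -0.218, 0.2) -> [-0.3648  0.0688  0.1604]
```

Emit:
send_rows:
  motion:
    - [[-0.05,0.01,0],0]
    - [[-0.1,0.02,0],0]
    - [[-0.15,0.03,0],0]
    - [[-0.2,0.04,0],0]
    - [[-0.25,0.05,0],0]
    - [[-0.3,0.06,0],0]
    - [[-0.34,0.066,0],0]
    - [[-0.365,0.069,0.03],0]
    - [[-0.365,0.069,0.07],0]
    - [[-0.365,0.069,0.1],0]
    - [[-0.365,0.069,0.125],0]
    - [[-0.365,0.069,0.13],0]
  jaw: 0.04

```text
t: 3.1
tool_pos: [0.4843, -0.2138, 0.2281]
orientation: [-2.229, -2.208, 0.002]
force: [-0.1, 0.1, -0.7]
opening: 0.0401
```

```bash
python3 - <<'E'
from h import *
to([(.4832,-.218,.183)])
for n in("scene","top"):
    im=eyes.read_camera(n)
    x,y=((240,150) if n=="scene" else (250,140))
    cv2.imwrite(f"pics/{n}1.png",cv2.resize(im[y:y+150,x:x+150,::-1],None,fx=3.5,fy=3.5,interpolation=cv2.INTER_CUBIC))
E
```

```text
t 3.1 pos [ 0.4843 -0.2138  0.2281] yhead -0.56 z [-0.0038  0.0021 -1.    ]
(0.4832, -0.218, 0.183) -> [-0.0043 -0.0009  0.0451]
```

View pics/scene1.png

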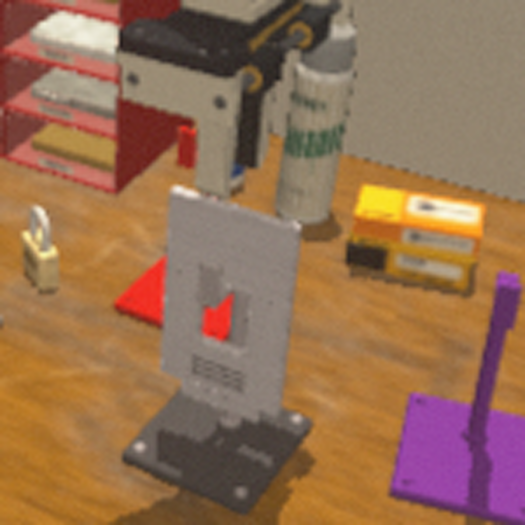

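View pics/top1.png

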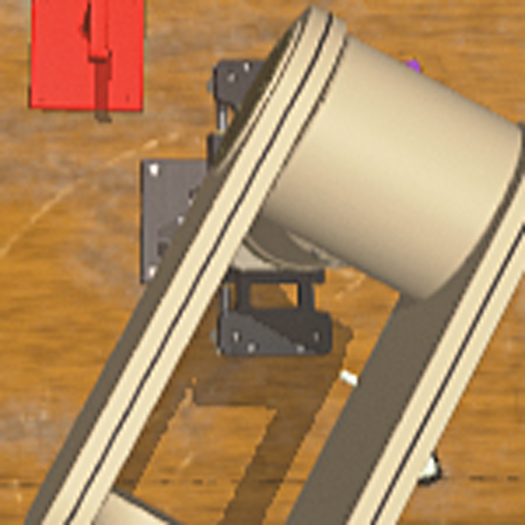

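Emit:
send_rows:
  motion:
    - [[-0.001,-0.001,0.015],0]
    - [[-0.001,-0.001,0.03],0]
    - [[-0.001,-0.001,0.04],0]
    - [[-0.001,-0.001,0.044],0]
    - [[-0.001,-0.001,0.044],0]
    - [[-0.001,-0.001,0.044],0]

```text
t: 3.95
tool_pos: [0.4849, -0.2156, 0.1872]
orientation: [2.232, 2.21, 0.0]
force: [0.3, -0.5, 0.1]
opening: 0.0399
```

```bash
python3 - <<'E'
from h import *
to([(.4832,-.218,.183)])
for n in("scene",):
    im=eyes.read_camera(n)
    x,y=((240,150) if n=="scene" else (250,140))
    cv2.imwrite(f"pics/{n}2.png",cv2.resize(im[y:y+150,x:x+150,::-1],None,fx=4,fy=4,interpolation=cv2.INTER_CUBIC))
E
```

```text
t 3.95 pos [ 0.4849 -0.2156  0.1872] yhead -0.55 z [ 7.e-04 -5.e-04 -1.e+00]
(0.4832, -0.218, 0.183) -> [-0.0024 -0.0017  0.0042]
```

View pics/scene2.png

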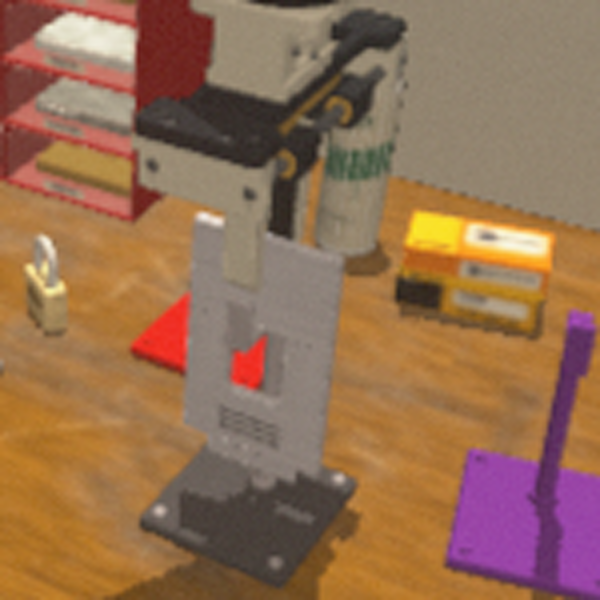

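Emit:
send_rows:
  motion:
    - [[-0.001,-0.0015,0.0035],0]
    - [[-0.002,-0.0015,0.0035],0]
    - [[-0.002,-0.0015,0.0035],0]
    - [[-0.002,-0.0015,0.0035],0]
    - [[-0.002,-0.0015,0.0035],0]
    - [[-0.002,-0.0015,0.0035],0]
    - [[-0.002,-0.0015,0.0035],0]
  jaw: 0.0
  squeeze: 45

```text
t: 4.88
tool_pos: [0.4831, -0.2174, 0.1832]
orientation: [2.232, 2.211, -0.0]
force: [-0.8, -0.2, 0.1]
opening: 0.0074
```

Emit:
send_rows:
  motion:
    - [[0,0,-0.004],0]
    - [[0,0,-0.01],0]
    - [[0,0,-0.018],0]
    - [[0,0,-0.026],0]
    - [[0,0,-0.032],0]
    - [[0,0,-0.036],0]
    - [[0,0,-0.036],0]
    - [[0,0,-0.036],0]

```text
t: 5.88
tool_pos: [0.4829, -0.2173, 0.2188]
orientation: [-2.232, -2.21, 0.0]
force: [-0.2, 0.5, -1.0]
opening: 0.0077
```

```bash
python3 - <<'E'
from h import *
p,M,hd=head(); s=monitor.read_state(); print(s["force"],s["wrist_torque"],s["opening"])
to([p+np.array([-.1,.002,0])])
for n in("scene",):
    im=eyes.read_camera(n)
    x,y=((240,150) if n=="scene" else (250,140))
    cv2.imwrite(f"pics/{n}3.png",cv2.resize(im[y:y+150,x:x+150,::-1],None,fx=4,fy=4,interpolation=cv2.INTER_CUBIC))
E
```

```text
[-0.2091236   0.49458331 -0.97857184] [-0.07694313  0.11069989  0.01671758] 0.007659088557684249
t 5.875 pos [ 0.4829 -0.2173  0.2188] yhead -0.56 z [-4.e-04  3.e-04 -1.e+00]
[ 0.38292234 -0.21533494  0.21883073] -> [ 0.001 -0.1    0.   ]
```

View pics/scene3.png

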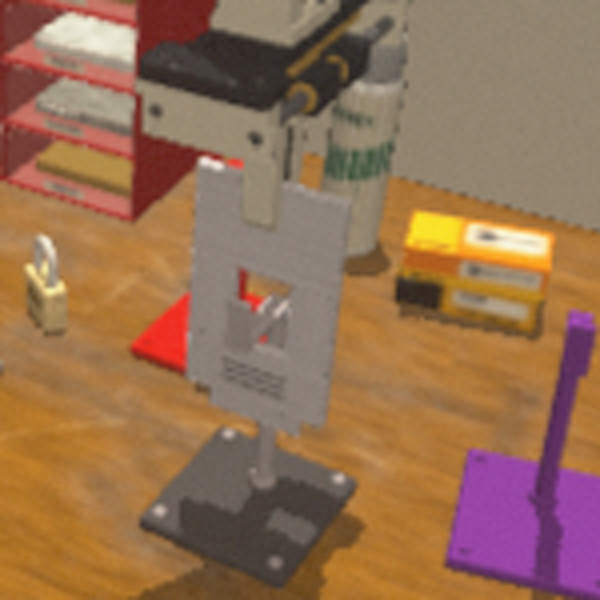

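Emit:
send_rows:
  motion:
    - [[0,-0.004,0],0]
    - [[0,-0.01,0],0]
    - [[0,-0.02,0],0]
    - [[0.001,-0.03,0],0]
    - [[0.001,-0.04,0],0]
    - [[0.001,-0.05,0],0]
    - [[0.001,-0.06,0],0]
    - [[0.001,-0.07,0],0]
    - [[0.001,-0.08,0],0]
    - [[0.001,-0.09,0],0]
    - [[0.001,-0.095,0],0]
    - [[0.001,-0.095,0],0]

```text
t: 7.42
tool_pos: [0.3879, -0.2156, 0.2193]
orientation: [2.232, 2.21, 0.0]
force: [-0.1, -0.4, -1.5]
opening: 0.0078
```

```bash
python3 - <<'E'
from h import *
to([(.388,-.21,.28),(.42,.0,.29),(.46,.209,.29)])
for n in("scene",):
    im=eyes.read_camera(n)
    x,y=((240,150) if n=="scene" else (250,140))
    cv2.imwrite(f"pics/{n}4.png",cv2.resize(im[y:y+150,x:x+150,::-1],None,fx=4,fy=4,interpolation=cv2.INTER_CUBIC))
E
```

```text
t 7.425 pos [ 0.3879 -0.2156  0.2193] yhead -0.58 z [ 4.e-04 -2.e-04 -1.e+00]
(0.388, -0.21, 0.28) -> [ 0.0056  0.     -0.0607]
(0.42, 0.0, 0.29) -> [ 0.2159  0.0299 -0.0708]
(0.46, 0.209, 0.29) -> [ 0.4253  0.0678 -0.0708]
```

View pics/scene4.png

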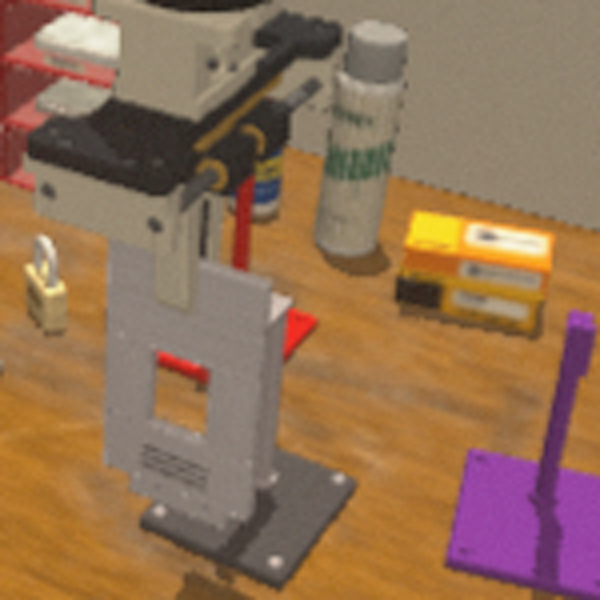

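Emit:
send_rows:
  motion:
    - [[0.01,0,-0.03],0]
    - [[0.03,0.004,-0.06],0]
    - [[0.07,0.01,-0.07],0]
    - [[0.115,0.016,-0.07],0]
    - [[0.16,0.022,-0.07],0]
    - [[0.205,0.028,-0.07],0]
    - [[0.25,0.035,-0.07],0]
    - [[0.295,0.043,-0.07],0]
    - [[0.34,0.051,-0.07],0]
    - [[0.385,0.06,-0.07],0]
    - [[0.415,0.066,-0.07],0]
    - [[0.425,0.068,-0.07],0]

```text
t: 8.98
tool_pos: [0.4602, 0.2105, 0.2887]
orientation: [-2.229, -2.213, 0.001]
force: [-0.6, -0.5, -1.8]
opening: 0.008
```

Emit:
send_rows:
  motion:
    - [[0,0.01,0],0]
    - [[0,0.02,0],0]
    - [[0,0.03,0],0]
    - [[0,0.03,0],0]
    - [[0,0.03,0],0]

```text
t: 9.6
tool_pos: [0.4902, 0.2082, 0.2891]
orientation: [-2.233, -2.21, 0.0]
force: [0.9, -0.2, -1.5]
opening: 0.0078
```

```bash
python3 - <<'E'
from h import *
to([(.5221,.2087,.25)])
for n in("scene","top"):
    im=eyes.read_camera(n); cv2.imwrite(f"pics/{n}5_raw.png",im[:,:,::-1])
    x,y=((120,110) if n=="scene" else (100,110))
    cv2.imwrite(f"pics/{n}5.png",cv2.resize(im[y:y+140,x:x+140,::-1],None,fx=4,fy=4,interpolation=cv2.INTER_CUBIC))
E
```

```text
t 9.6 pos [0.4902 0.2082 0.2891] yhead -0.59 z [-3.e-04 -0.e+00 -1.e+00]
(0.5221, 0.2087, 0.25) -> [0.0009 0.0319 0.0391]
```

View pics/scene5.png

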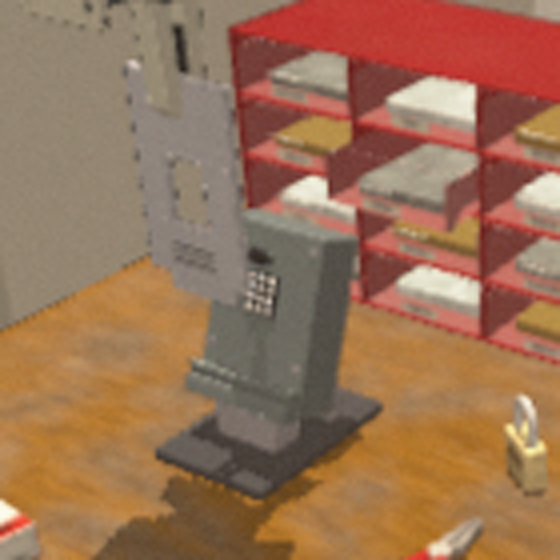

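View pics/top5.png

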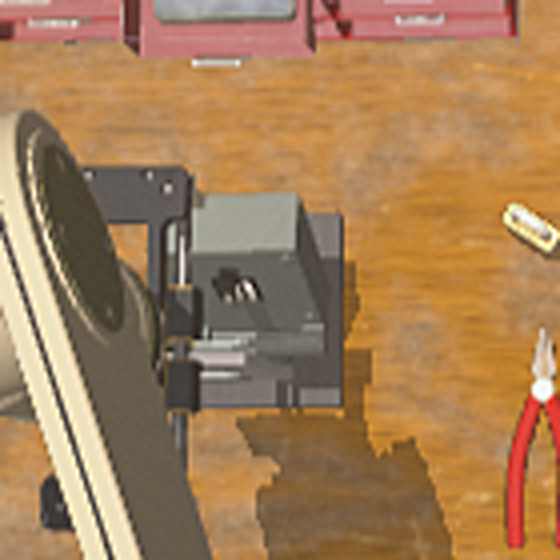

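```bash
python3 - <<'E'
from h import *
p=np.array([.4902,.2082,.2891])+[0,-.0006,-.1232]
a=-.0101
M=np.array([[np.cos(a),-np.sin(a),0],[np.sin(a),np.cos(a),0],[0,0,1]])
im=cv2.imread("pics/scene5_raw.png")
big=cv2.resize(im[110:230,120:240],None,fx=5,fy=5,interpolation=cv2.INTER_CUBIC)
def dot(X,c):
    u=proj("scene",X); q=((u-[120,110]+.5)*5-.5).round().astype(int); cv2.circle(big,tuple(map(int,q)),3,c,1); return u
for y in(-45,45):
  for z in (0,150): print(y,z,dot(p+M@np.array([-4,y,z])/1e3,(0,0,255)))
for y in(-17,17):
  for z in (40,90): dot(p+M@np.array([-4,y,z])/1e3,(0,255,0))
for y in(-30,30): dot(p+M@np.array([0,y,-16])/1e3,(255,0,0))
# lock points
o=np.array([.5317,.2093,.070]);c,s=np.cos(.35),np.sin(.35)
b=-.009;Y=np.array([[np.cos(b),-np.sin(b),0],[np.sin(b),np.cos(b),0],[0,0,1]])
L=lambda x,y,z:o+Y@np.array([x*c+z*s,y,-x*s+z*c])/1e3
for y in(-50,50):
    dot(L(0,y,112),(0,255,255));dot(L(-11,y,-6),(255,255,0));dot(L(45,y,112),(0,255,255))
cv2.imwrite("pics/ov5.png",big)
E
```

```text
-45 0 [180.7546858  183.67709522]
-45 150 [175.07404918 132.01508011]
45 0 [157.43391306 175.82104823]
45 150 [150.25143172 125.7642942 ]
```

View pics/ov5.png

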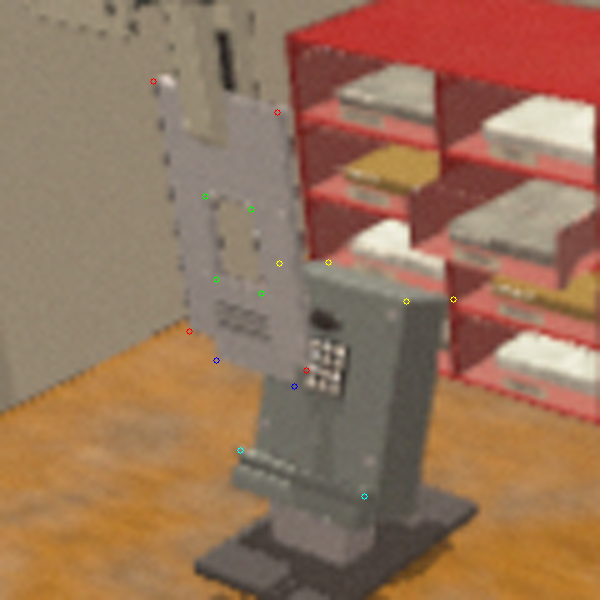

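```bash
python3 - <<'E'
from h import *
im=cv2.imread("pics/scene0_raw.png")
def crop(x0,y0,x1,y1,f,pts,n):
    big=cv2.resize(im[y0:y1,x0:x1],None,fx=f,fy=f,interpolation=cv2.INTER_CUBIC)
    for X in pts:
        u=proj("scene",X); q=((u-[x0,y0]+.5)*f-.5).round().astype(int); cv2.circle(big,tuple(map(int,q)),3,(0,255,255),1)
    cv2.imwrite(n,big)
a=-.012
Y=lambda a:np.array([[np.cos(a),-np.sin(a),0],[np.sin(a),np.cos(a),0],[0,0,1]])
p=np.array([.4832,-.218,.060]); P=[p+Y(a)@np.array([-4,y,z])/1e3 for y in(-45,45) for z in(0,150)]
P+=[p+Y(a)@np.array([-4,y,z])/1e3 for y in(-17,17) for z in(40,90)]
P+=[np.array(q) for q in [(.5496,-.1662,.01),(.5483,-.2667,.01),(.4427,-.1642,.01),(.4401,-.2627,.01)]]
crop(265,195,345,300,5.5,P,"pics/ovh.png")
o=np.array([.5317,.2093,.070]);c,s=np.cos(.35),np.sin(.35);b=-.009
L=lambda x,y,z:o+Y(b)@np.array([x*c+z*s,y,-x*s+z*c])/1e3
P=[L(0,y,112) for y in(-50,50)]+[L(45,y,112) for y in(-50,50)]+[L(-11,y,-6) for y in (-50,50)]
P+=[np.array(q) for q in[(.4752,.2624,.012),(.4741,.1546,.012),(.6216,.1553,.012)]]
crop(145,150,235,240,6,P,"pics/ovl.png")
E
```

```text
(no output)
```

View pics/ovh.png

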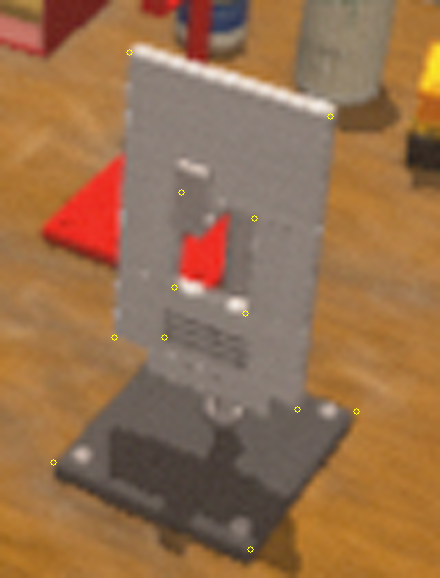

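View pics/ovl.png

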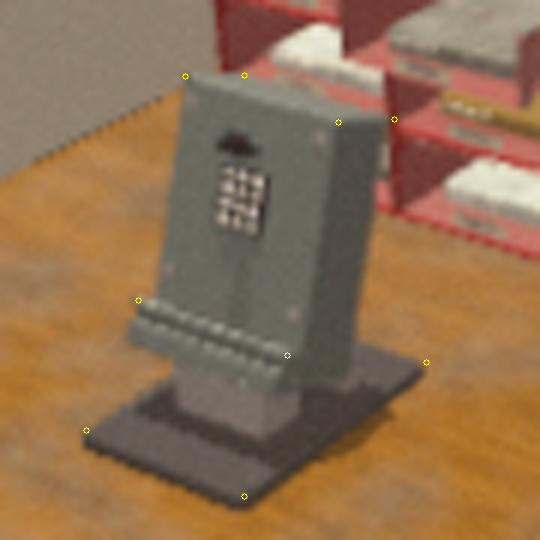

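```bash
python3 - <<'E'
from h import *
ims=np.mean([eyes.read_camera("scene").astype(float) for _ in range(6)],0)[:,:,::-1]
np.save("pics/s6.npy",ims); im=ims.astype(np.uint8)
x0,y0,f=145,118,12
big=cv2.resize(im[y0:y0+50,x0:x0+50],None,fx=f,fy=f,interpolation=cv2.INTER_CUBIC); cv2.imwrite("pics/s6a.png",big)
y0=150
big=cv2.resize(im[y0:y0+50,x0:x0+50],None,fx=f,fy=f,interpolation=cv2.INTER_CUBIC); cv2.imwrite("pics/s6b.png",big)
E
```

```text
(no output)
```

View pics/s6a.png

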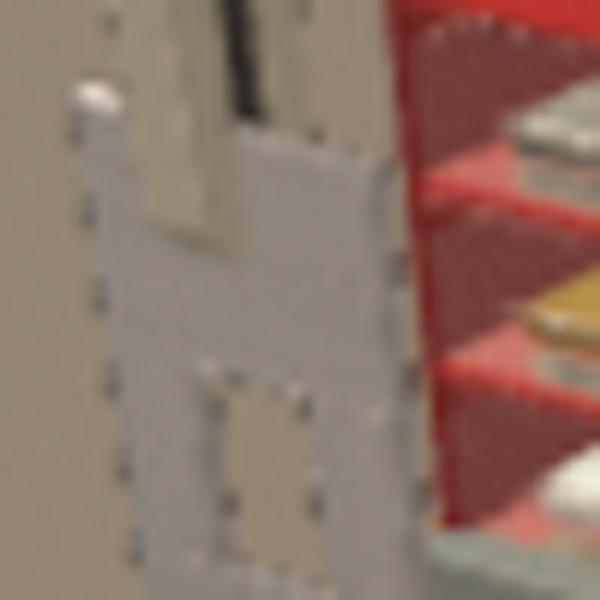

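View pics/s6b.png

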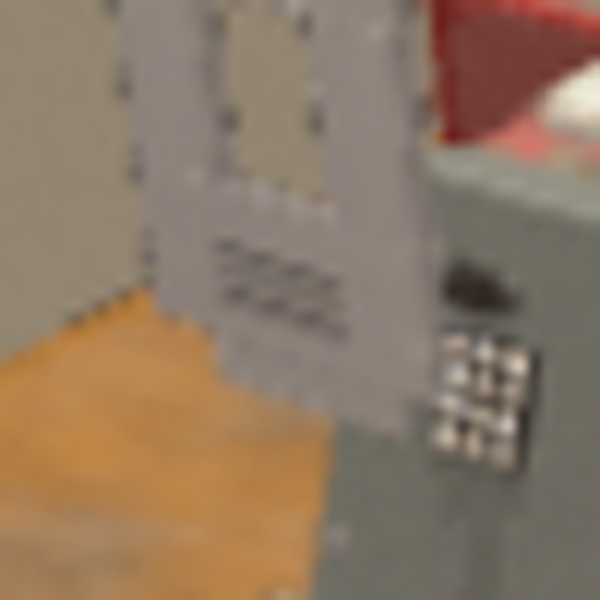

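```bash
python3 - <<'E'
from h import *
to([(.5215,.2098,.225)])
print(monitor.read_state()["force"])
E
```

```text
t 10.0 pos [0.4901 0.2086 0.2892] yhead -0.54 z [ 2.e-04  1.e-04 -1.e+00]
(0.5215, 0.2098, 0.225) -> [0.0015 0.0313 0.0643]
[ 0.13382664 -0.03075125 -1.65608454]
```

Emit:
send_rows:
  motion:
    - [[0.0005,0.01,0],0]
    - [[0.001,0.02,0.005],0]
    - [[0.0015,0.028,0.015],0]
    - [[0.0015,0.031,0.03],0]
    - [[0.0015,0.031,0.045],0]
    - [[0.0015,0.031,0.058],0]
    - [[0.0015,0.031,0.064],0]
    - [[0.0015,0.031,0.064],0]
    - [[0.0015,0.031,0.064],0]

```text
t: 11.12
tool_pos: [0.5215, 0.2098, 0.2259]
orientation: [2.232, 2.21, 0.002]
force: [0.2, 0.5, -1.7]
opening: 0.0079
```

```bash
python3 - <<'E'
from h import *
to([(.5215,.2098,.225),(.5215,.2098,.2075),(.5215,.2098,.1967)])
for n in("scene","top"):
    im=np.mean([eyes.read_camera(n).astype(float) for _ in range(2)],0).astype(np.uint8)
    x,y=((140,130) if n=="scene" else (110,130))
    cv2.imwrite(f"pics/{n}7.png",cv2.resize(im[y:y+100,x:x+100,::-1],None,fx=6,fy=6,interpolation=cv2.INTER_CUBIC))
E
```

```text
t 11.125 pos [0.5215 0.2098 0.2259] yhead -0.55 z [ 1.1e-03  3.0e-04 -1.0e+00]
(0.5215, 0.2098, 0.225) -> [-0.     -0.      0.0009]
(0.5215, 0.2098, 0.2075) -> [-0.0001 -0.      0.0184]
(0.5215, 0.2098, 0.1967) -> [-0.0001 -0.0001  0.0292]
```

View pics/scene7.png

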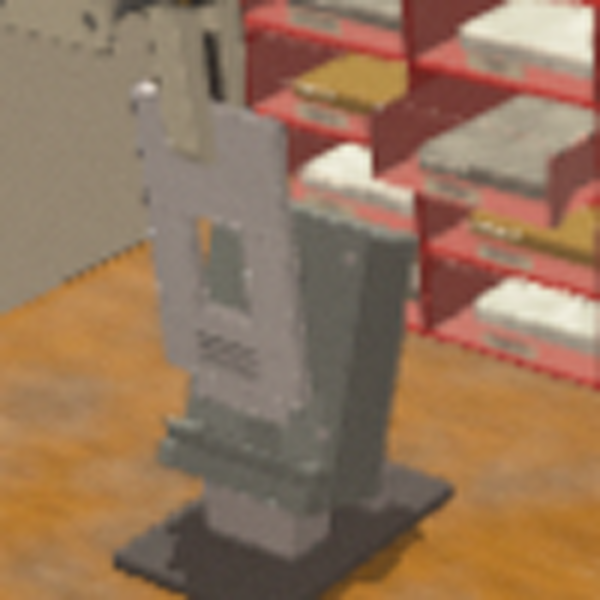

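View pics/top7.png

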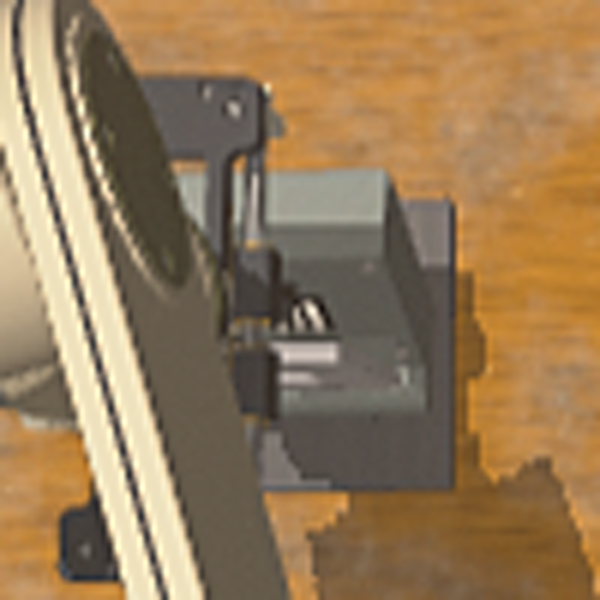

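```bash
python3 - <<'E'
from h import *
c=lambda p:((p[0]+.5)/6-.5+110,(p[1]+.5)/6-.5+130)
for p in [(338,342),(338,363),(285,342),(285,363)]: print(onz("top",c(p),.2527))
E
```

```text
[0.52571679 0.1642116  0.2527    ]
[0.51706152 0.16413867 0.2527    ]
[0.52592384 0.18591163 0.2527    ]
[0.5172705  0.18582214 0.2527    ]
```

Emit:
send_rows:
  motion:
    - [[0,0,0.006],0]
    - [[0,0,0.012],0]
    - [[0,0,0.016],0]
    - [[0,0,0.019],0]
    - [[0,0,0.021],0]
    - [[0,0,0.022],0]
    - [[0,0,0.022],0]

```text
t: 12.2
tool_pos: [0.5214, 0.2096, 0.2028]
orientation: [2.232, 2.21, 0.0]
force: [1.6, -0.4, -2.0]
opening: 0.0078
```

Emit:
send_rows:
  motion:
    - [[0,0,0.001],0]
    - [[0,0,0.002],0]
    - [[0,0,0.003],0]
    - [[0,0,0.003],0]

```text
t: 12.7
tool_pos: [0.5214, 0.2097, 0.2001]
orientation: [2.232, 2.21, 0.0]
force: [2.2, 0.8, -2.2]
opening: 0.0076
```

Emit:
send_rows:
  motion:
    - [[0,0,0.001],0]
    - [[0,0,0.002],0]
    - [[0,0,0.003],0]
    - [[0,0,0.003],0]

```text
t: 13.2
tool_pos: [0.5214, 0.2097, 0.1972]
orientation: [2.232, 2.21, 0.001]
force: [4.0, 0.6, -0.3]
opening: 0.0079
```

```bash
python3 - <<'E'
from h import *
s=monitor.read_state(); print(s["t"],s["tool_pos"],s["force"],s["wrist_torque"])
for n in("scene",):
    im=np.mean([eyes.read_camera(n).astype(float) for _ in range(2)],0).astype(np.uint8)
    x,y=((140,130) if n=="scene" else (110,130))
    cv2.imwrite(f"pics/{n}8.png",cv2.resize(im[y:y+100,x:x+100,::-1],None,fx=6,fy=6,interpolation=cv2.INTER_CUBIC))
E
```

```text
13.2 [0.52139821 0.20972466 0.19716636] [ 4.00416887  0.61980797 -0.26117503] [-0.07078824 -1.03273676  0.09770696]
```

View pics/scene8.png

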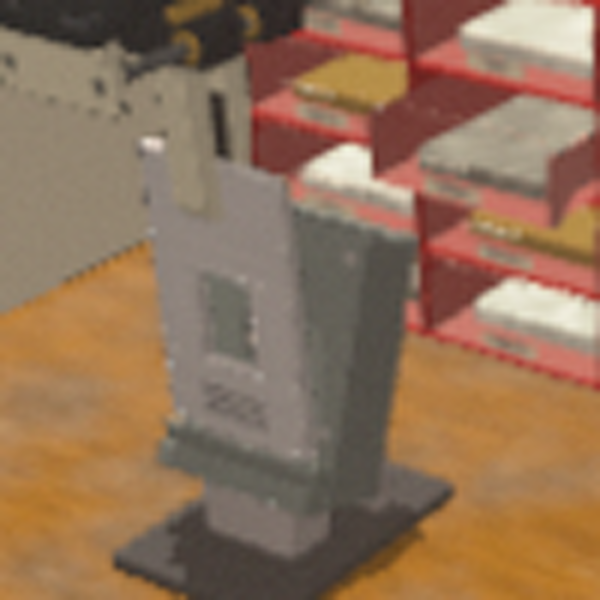

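Emit:
send_rows:
  motion:
    - [[0,0.0015,0],0]
    - [[0,0.002,0.0005],0]
    - [[0,0.002,0.001],0]
    - [[0,0.002,0.001],0]

```text
t: 13.8
tool_pos: [0.5229, 0.2097, 0.1959]
orientation: [-2.232, -2.21, 0.001]
force: [0.4, 0.1, -0.1]
opening: 0.0079
```

Emit:
send_rows:
  motion:
    - [[0,0,0.0005],0]
    - [[0,0,0.001],0]
    - [[0,0,0.001],0]

```text
t: 14.18
tool_pos: [0.5234, 0.2098, 0.1955]
orientation: [2.232, 2.21, 0.001]
force: [0.9, -0.2, 3.1]
opening: 0.0076
```

Emit:
send_rows:
  motion:
    - [[0,0,0],0]
    - [[0,0,0],0]
    - [[0,0,0],0]
    - [[0,0.004,0],0]
    - [[0,0.008,0],0]
    - [[0,0.011,0],0]
    - [[0,0.014,0],0]
    - [[0,0.014,0],0]
  jaw: 0.02

```text
t: 15.18
tool_pos: [0.5374, 0.2095, 0.1951]
orientation: [-2.232, -2.211, 0.0]
force: [-0.1, 0.7, 0.1]
opening: 0.0199
```

```bash
python3 - <<'E'
from h import *
s=monitor.read_state(); print(s["t"],s["tool_pos"],s["force"],s["wrist_torque"])
for n in("scene",):
    im=np.mean([eyes.read_camera(n).astype(float) for _ in range(2)],0).astype(np.uint8)
    x,y=((140,130) if n=="scene" else (110,130))
    cv2.imwrite(f"pics/{n}9.png",cv2.resize(im[y:y+100,x:x+100,::-1],None,fx=6,fy=6,interpolation=cv2.INTER_CUBIC))
E
```

```text
15.175 [0.53739823 0.20953382 0.19507391] [-0.09872333  0.71711186  0.10452607] [-0.08225222  0.06548521 -0.01191155]
```

View pics/scene9.png

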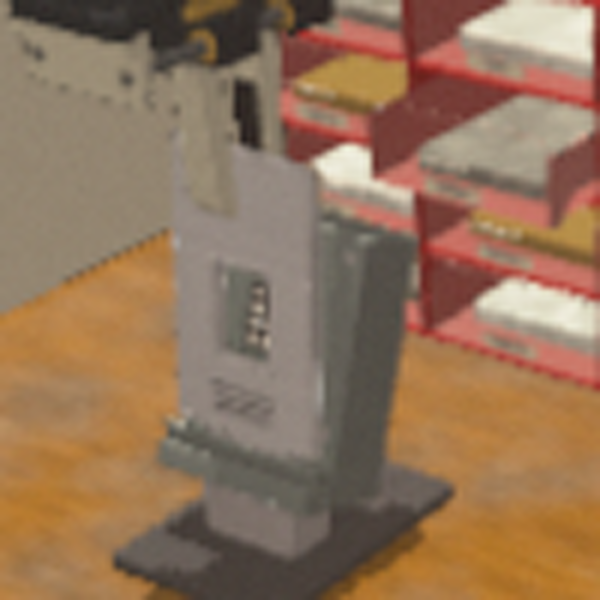

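Lip is in the slot, and the cover (window at about (240,310) in the crop) is tilting back, away from upright. Continue.

Emit:
send_rows:
  motion:
    - [[0,0.003,0],0]
    - [[0,0.006,0],0]
    - [[0,0.009,0],0]
    - [[0,0.012,0],0]
    - [[0,0.015,0],0]
    - [[0,0.017,0],0]
    - [[0,0.017,0],0]

```text
t: 16.15
tool_pos: [0.5543, 0.2094, 0.1951]
orientation: [-2.232, -2.211, 0.0]
force: [-0.3, 0.6, 0.9]
opening: 0.0201
```

```bash
python3 - <<'E'
from h import *
s=monitor.read_state(); print(s["t"],s["tool_pos"],s["force"],s["wrist_torque"])
for n in("scene",):
    im=np.mean([eyes.read_camera(n).astype(float) for _ in range(2)],0).astype(np.uint8)
    x,y=((140,130) if n=="scene" else (110,130))
    cv2.imwrite(f"pics/{n}10.png",cv2.resize(im[y:y+100,x:x+100,::-1],None,fx=6,fy=6,interpolation=cv2.INTER_CUBIC))
E
```

```text
16.15 [0.55430293 0.20936779 0.19508704] [-0.3223017   0.57057287  0.91823353] [-0.0773925  0.0772949  0.0258962]
```

View pics/scene10.png

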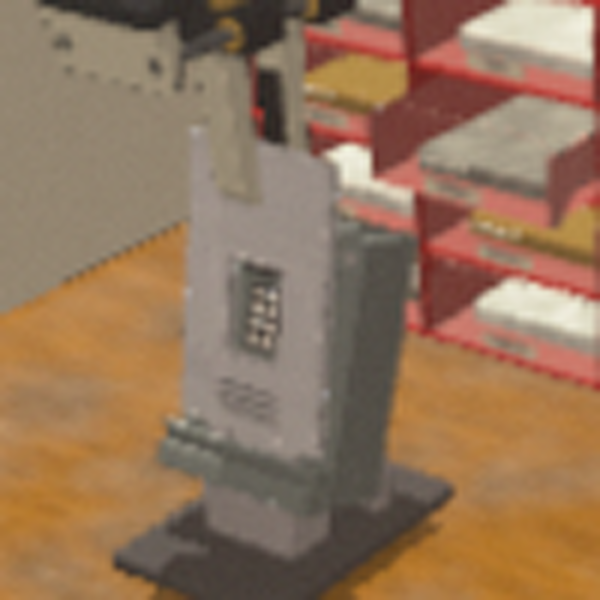

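Emit:
send_rows:
  motion:
    - [[0,0.002,0],0]
    - [[0,0.004,0],0]
    - [[0,0.004,0],0]
    - [[0,0.004,-0.006],0]
    - [[0,0.004,-0.015],0]
    - [[0,0.004,-0.025],0]
    - [[0,0.004,-0.04],0]
    - [[0,0.004,-0.055],0]
    - [[0,0.004,-0.07],0]
    - [[0,-0.02,-0.08],0]
    - [[0,-0.04,-0.08],0]
    - [[0,-0.045,-0.08],0]

```text
t: 17.75
tool_pos: [0.5088, 0.2101, 0.2762]
orientation: [2.231, 2.211, 0.002]
force: [0.8, -0.8, -0.2]
opening: 0.0201
```

```bash
python3 - <<'E'
from h import *
s=monitor.read_state(); print(s["t"],s["tool_pos"],s["force"],s["wrist_torque"])
for n in("scene","top"):
    im=np.mean([eyes.read_camera(n).astype(float) for _ in range(2)],0).astype(np.uint8)
    x,y=((140,130) if n=="scene" else (110,130))
    cv2.imwrite(f"pics/{n}11.png",cv2.resize(im[y:y+100,x:x+100,::-1],None,fx=6,fy=6,interpolation=cv2.INTER_CUBIC))
E
```

```text
17.75 [0.50882145 0.21005223 0.27619281] [ 0.83145835 -0.83745428 -0.2308781 ] [-0.07944164  0.06166621  0.02421747]
```

View pics/scene11.png

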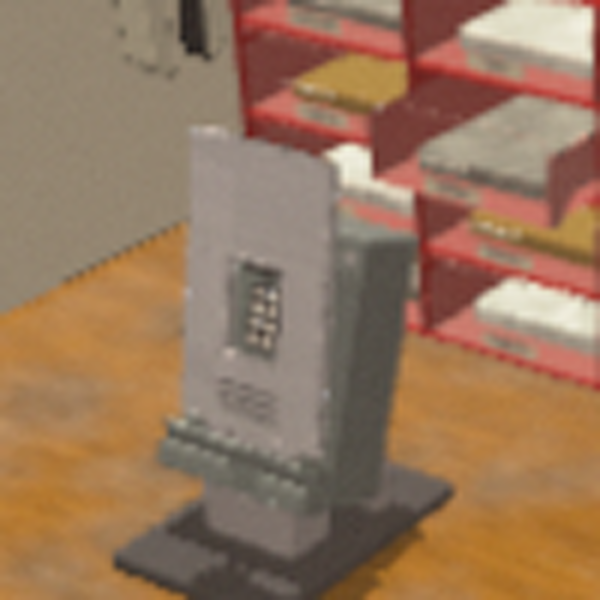

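View pics/top11.png

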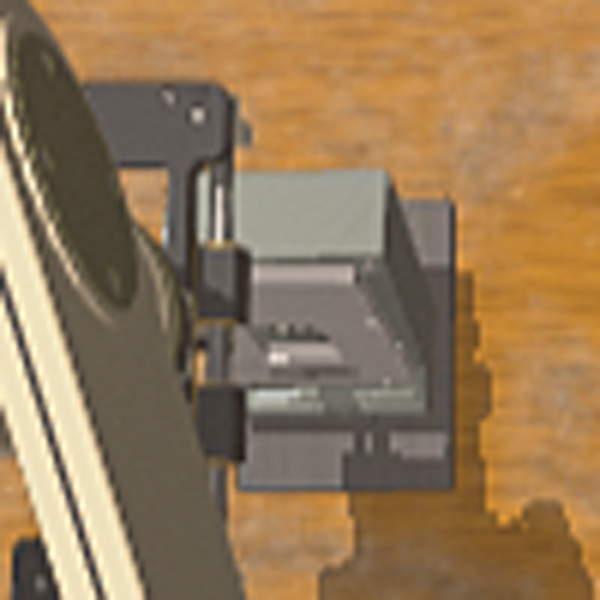

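Emit:
send_rows:
  motion:
    - [[0,0,0],0]
    - [[0,0,0.02],0]
    - [[0,0,0.045],0]
    - [[0,0,0.07],0]
    - [[0,0.004,0.082],0]
    - [[0,0.01,0.084],0]
    - [[0,0.014,0.084],0]
    - [[0,0.014,0.084],0]
    - [[0,0.014,0.084],0]
  jaw: 0.0
  squeeze: 40

```text
t: 19.08
tool_pos: [0.5236, 0.2099, 0.1919]
orientation: [2.232, 2.21, 0.002]
force: [-0.2, 0.6, -0.1]
opening: -0.0
```

```bash
python3 - <<'E'
from h import *
to([(.532,.2098,.190)])
s=monitor.read_state(); print(s["force"],s["opening"])
for n in("scene",):
    im=np.mean([eyes.read_camera(n).astype(float) for _ in range(2)],0).astype(np.uint8)
    x,y=((140,130) if n=="scene" else (110,130))
    cv2.imwrite(f"pics/{n}12.png",cv2.resize(im[y:y+100,x:x+100,::-1],None,fx=6,fy=6,interpolation=cv2.INTER_CUBIC))
E
```

```text
t 19.075 pos [0.5236 0.2099 0.1919] yhead -0.56 z [ 1.1e-03  4.0e-04 -1.0e+00]
(0.532, 0.2098, 0.19) -> [0.     0.0083 0.0019]
[-0.17529767  0.61341813 -0.1254226 ] -3.155833914316602e-05
```

View pics/scene12.png

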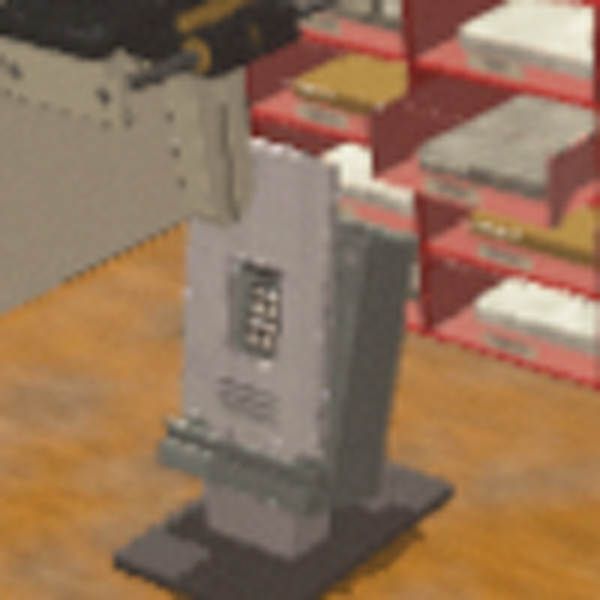

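Emit:
send_rows:
  motion:
    - [[0,0.002,0.0007],0]
    - [[0,0.004,0.0014],0]
    - [[0,0.005,0.0018],0]
    - [[0,0.006,0.0022],0]
    - [[0,0.007,0.0025],0]
    - [[0,0.008,0.0028],0]
    - [[0,0.009,0.0032],0]

```text
t: 20.05
tool_pos: [0.5323, 0.2096, 0.188]
orientation: [2.232, 2.211, 0.0]
force: [-0.6, 0.1, 0.2]
opening: 0.0008
```

Emit:
send_rows:
  motion:
    - [[0,0.001,0.0003],0]
    - [[0,0.002,0.0006],0]
    - [[0,0.003,0.001],0]
    - [[0,0.003,0.001],0]

```text
t: 20.55
tool_pos: [0.5352, 0.2096, 0.1869]
orientation: [-2.232, -2.211, 0.0]
force: [-0.7, 0.1, 0.6]
opening: 0.0005
```

Emit:
send_rows:
  motion:
    - [[0,0.001,0.0003],0]
    - [[0,0.002,0.0006],0]
    - [[0,0.003,0.001],0]
    - [[0,0.003,0.001],0]

```text
t: 21.05
tool_pos: [0.5383, 0.2096, 0.1859]
orientation: [2.232, 2.211, 0.0]
force: [-1.2, -0.2, 0.7]
opening: 0.0006
```

Emit:
send_rows:
  motion:
    - [[0,0.001,0.0003],0]
    - [[0,0.002,0.0006],0]
    - [[0,0.002,0.0006],0]

```text
t: 21.42
tool_pos: [0.5403, 0.2095, 0.1853]
orientation: [2.232, 2.211, 0.0]
force: [-1.0, 1.0, 1.9]
opening: 0.0006
```

Emit:
send_rows:
  motion:
    - [[0,0.001,0.0003],0]
    - [[0,0.002,0.0006],0]
    - [[0,0.002,0.0006],0]

```text
t: 21.8
tool_pos: [0.5424, 0.2094, 0.1845]
orientation: [2.232, 2.21, 0.0]
force: [-0.1, -0.0, -0.8]
opening: 0.0005
```

```bash
python3 - <<'E'
from h import *
s=monitor.read_state(); print(s["t"],s["force"],s["opening"])
for n in("scene","top"):
    im=np.mean([eyes.read_camera(n).astype(float) for _ in range(2)],0).astype(np.uint8)
    x,y=((140,130) if n=="scene" else (110,130))
    cv2.imwrite(f"pics/{n}13.png",cv2.resize(im[y:y+100,x:x+100,::-1],None,fx=6,fy=6,interpolation=cv2.INTER_CUBIC))
E
```

```text
21.8 [-0.10296313 -0.02933814 -0.80531301] 0.0004727858218436187
```

View pics/scene13.png

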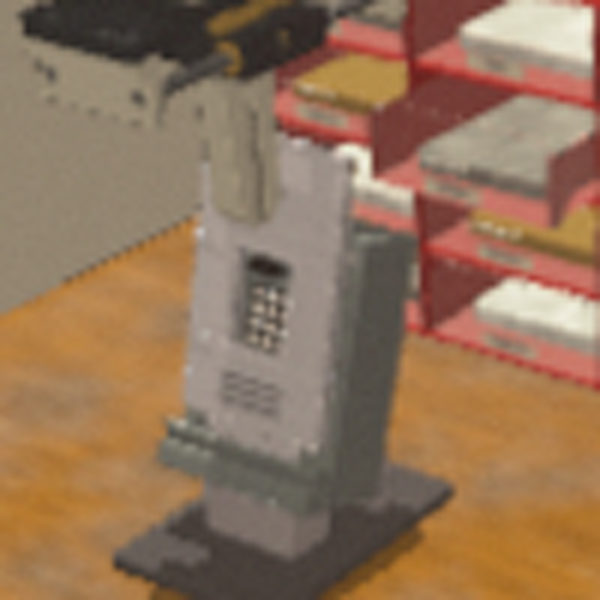

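View pics/top13.png

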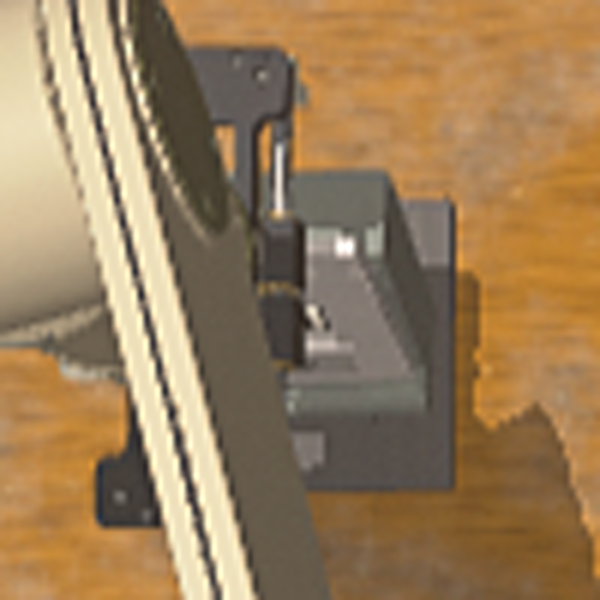

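Emit:
send_rows:
  motion:
    - [[0,0.001,0.0003],0]
    - [[0,0.002,0.0006],0]
    - [[0,0.002,0.0006],0]

```text
t: 22.38
tool_pos: [0.5443, 0.2095, 0.1841]
orientation: [2.232, 2.211, -0.0]
force: [0.2, 0.3, -0.4]
opening: 0.0004
```

Emit:
send_rows:
  motion:
    - [[0,0.001,0.0003],0]
    - [[0,0.002,0.0006],0]
    - [[0,0.002,0.0006],0]

```text
t: 22.75
tool_pos: [0.5463, 0.2095, 0.1835]
orientation: [-2.232, -2.211, 0.0]
force: [0.4, -1.0, -0.7]
opening: 0.0004
```

Emit:
send_rows:
  motion:
    - [[0,0.001,0.0003],0]
    - [[0,0.0015,0.0005],0]
    - [[0,0.0015,0.0005],0]

```text
t: 23.12
tool_pos: [0.5477, 0.2094, 0.183]
orientation: [-2.232, -2.211, 0.0]
force: [-0.1, 0.7, 0.4]
opening: 0.0004
```

Emit:
send_rows:
  motion:
    - [[0,0.001,0.0003],0]
    - [[0,0.0015,0.0005],0]
    - [[0,0.0015,0.0005],0]

```text
t: 23.5
tool_pos: [0.5492, 0.2094, 0.1825]
orientation: [-2.232, -2.211, 0.0]
force: [0.1, -0.2, -0.2]
opening: 0.0005
```

Emit:
send_rows:
  motion:
    - [[0,0.001,0.0003],0]
    - [[0,0.0015,0.0005],0]
    - [[0,0.0015,0.0005],0]

```text
t: 23.88
tool_pos: [0.5507, 0.2094, 0.182]
orientation: [-2.232, -2.211, 0.0]
force: [0.6, 0.4, -0.2]
opening: 0.0004
```

```bash
python3 - <<'E'
from h import *
s=monitor.read_state(); print(s["t"],s["force"],s["opening"])
for n in("scene","top"):
    im=np.mean([eyes.read_camera(n).astype(float) for _ in range(2)],0).astype(np.uint8)
    x,y=((140,130) if n=="scene" else (110,130))
    cv2.imwrite(f"pics/{n}14.png",cv2.resize(im[y:y+100,x:x+100,::-1],None,fx=6,fy=6,interpolation=cv2.INTER_CUBIC))
E
```

```text
23.875 [ 0.58774531  0.36076882 -0.20708724] 0.00037776899669803824
```

View pics/scene14.png

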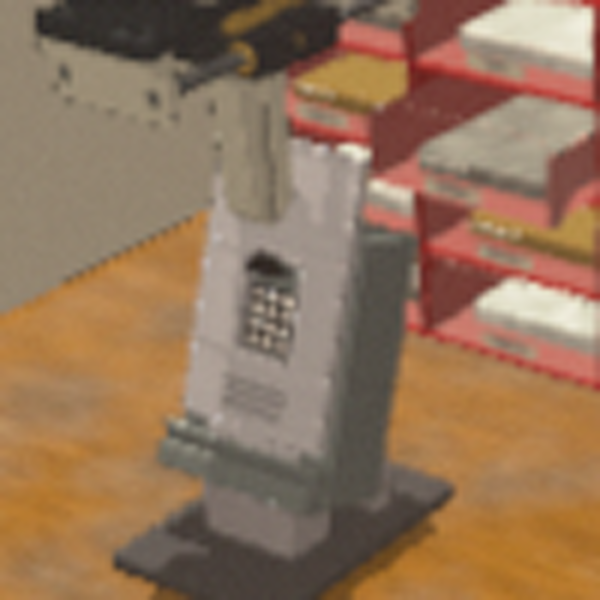

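View pics/top14.png

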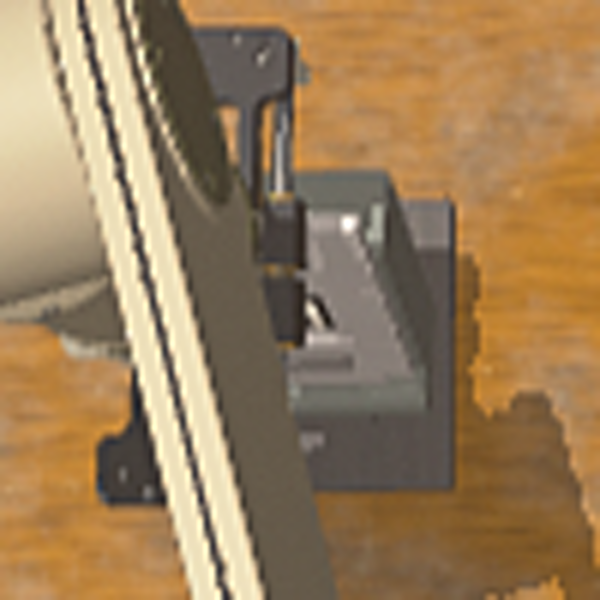

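Emit:
send_rows:
  motion:
    - [[0,0.001,0.0003],0]
    - [[0,0.0015,0.0005],0]
    - [[0,0.0015,0.0005],0]

```text
t: 24.45
tool_pos: [0.5522, 0.2094, 0.1815]
orientation: [-2.232, -2.211, 0.0]
force: [-0.1, -0.2, -0.3]
opening: 0.0006
```

Emit:
send_rows:
  motion:
    - [[0,0.001,0.0003],0]
    - [[0,0.0015,0.0005],0]
    - [[0,0.0015,0.0005],0]

```text
t: 24.82
tool_pos: [0.5537, 0.2094, 0.1811]
orientation: [-2.232, -2.211, 0.0]
force: [-0.4, 0.1, 0.1]
opening: 0.0005
```

Emit:
send_rows:
  motion:
    - [[0,0.001,0.0003],0]
    - [[0,0.0015,0.0005],0]
    - [[0,0.0015,0.0005],0]

```text
t: 25.2
tool_pos: [0.5542, 0.2094, 0.1809]
orientation: [-2.231, -2.21, 0.003]
force: [-8.3, -1.0, 6.5]
opening: 0.0005
```

Emit:
send_rows:
  motion:
    - [[0,0.0005,0.0002],0]
    - [[0,0.0005,0.0002],0]

```text
t: 25.45
tool_pos: [0.5542, 0.2094, 0.1809]
orientation: [-2.23, -2.21, 0.004]
force: [-10.9, -2.1, 8.8]
opening: 0.0005
```

```bash
python3 - <<'E'
from h import *
s=monitor.read_state(); print(s["t"],s["tool_pos"],s["force"],s["opening"])
for n in("scene","top"):
    im=np.mean([eyes.read_camera(n).astype(float) for _ in range(2)],0).astype(np.uint8)
    x,y=((140,130) if n=="scene" else (110,130))
    cv2.imwrite(f"pics/{n}15.png",cv2.resize(im[y:y+100,x:x+100,::-1],None,fx=6,fy=6,interpolation=cv2.INTER_CUBIC))
E
```

```text
25.45 [0.55420767 0.20943629 0.18090869] [-10.86170525  -2.13864908   8.82569491] 0.0005002624666641701
```

View pics/scene15.png

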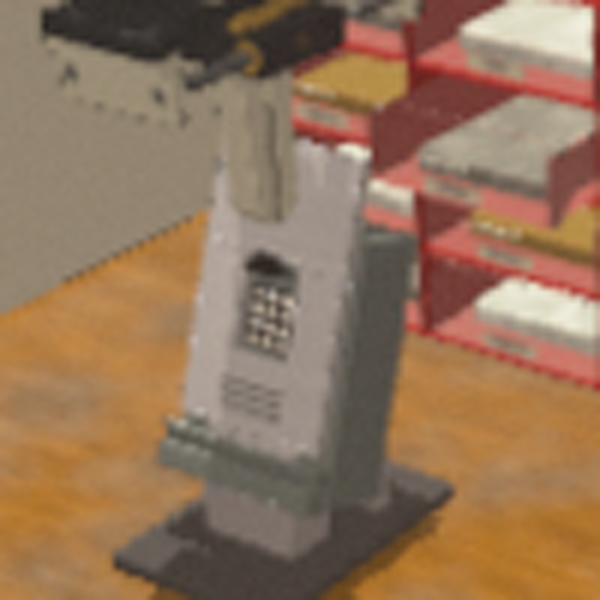

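View pics/top15.png

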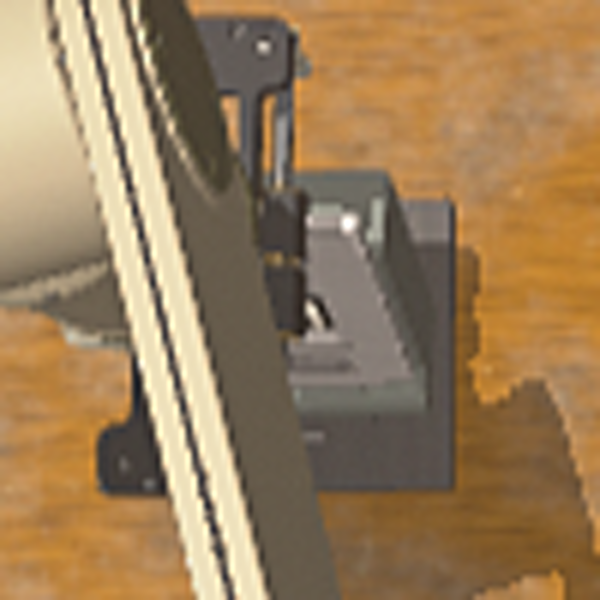

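Emit:
send_rows:
  motion:
    - [[0,-0.004,-0.001],0]
    - [[0,-0.015,-0.003],0]
    - [[0,-0.035,-0.01],0]
    - [[0,-0.06,-0.02],0]
    - [[0,-0.09,-0.04],0]
    - [[0,-0.12,-0.06],0]
    - [[0.02,-0.14,-0.09],0]
    - [[0.06,-0.15,-0.12],0]
    - [[0.1,-0.15,-0.14],0]
    - [[0.14,-0.15,-0.14],0]
    - [[0.18,-0.15,-0.14],0]
    - [[0.2,-0.15,-0.14],0]

```text
t: 27.15
tool_pos: [0.4068, 0.4125, 0.32]
orientation: [-2.23, -2.212, 0.0]
force: [0.2, -0.0, 0.2]
opening: 0.0004
```

```bash
python3 - <<'E'
from h import *
s=monitor.read_state(); print(s["t"],s["tool_pos"],s["force"],s["opening"])
for n in("scene","top"):
    im=np.mean([eyes.read_camera(n).astype(float) for _ in range(4)],0).astype(np.uint8)
    cv2.imwrite(f"pics/{n}16_raw.png",im[:,:,::-1])
    x,y=((140,130) if n=="scene" else (110,130))
    cv2.imwrite(f"pics/{n}16.png",cv2.resize(im[y:y+100,x:x+100,::-1],None,fx=6,fy=6,interpolation=cv2.INTER_CUBIC))
o=np.array([.5317,.2093,.070]);c,s=np.cos(.35),np.sin(.35)
L=lambda x,y,z:o+np.array([x*c+z*s,y,-x*s+z*c])/1e3
for n,x0,y0 in(("scene",140,130),("top",110,130)):
  for X in (L(-8,45,150),L(-8,-45,150),L(0,-45,150),L(-8-19,-45,149)): print(n,((proj(n,X)-[x0,y0]+.5)*6-.5).round())
E
```

```text
27.15 [0.40681615 0.41252653 0.31999699] [ 0.20575757 -0.0034814   0.15834943] 0.00041141720018068775
scene [221. 124.]
scene [361. 163.]
scene [372. 162.]
scene [336. 165.]
top [147. 237.]
top [357. 235.]
top [359. 218.]
top [354. 275.]
```

View pics/scene16.png

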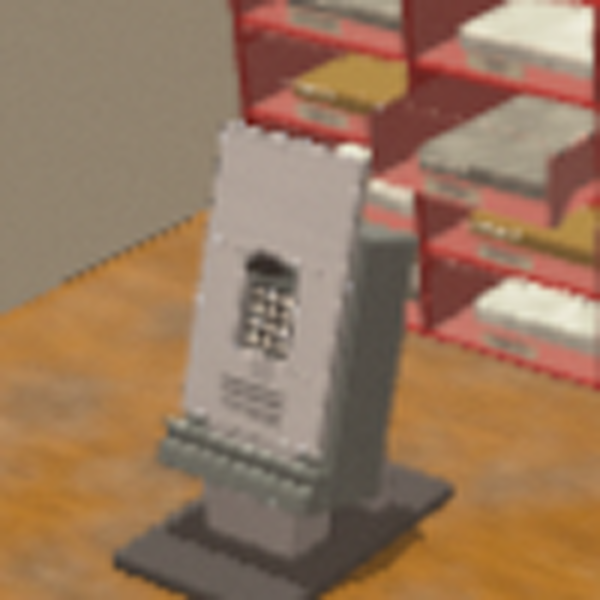

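View pics/top16.png

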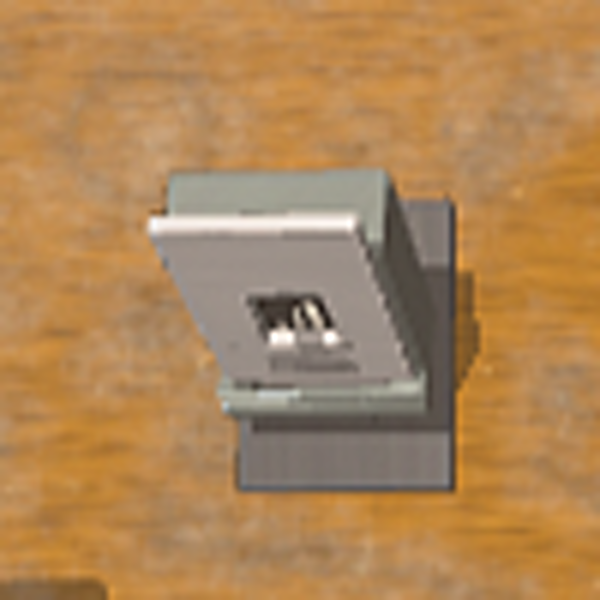

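```bash
python3 - <<'E'
from h import *
a=cv2.imread("pics/top0_raw.png").astype(int);b=cv2.imread("pics/top16_raw.png").astype(int)
for nm,(x0,y0,x1,y1) in {"padlock":(220,155,245,178),"pliers":(222,188,250,250)}.items(): print(nm,abs(a-b)[y0:y1,x0:x1].mean())
print(ticket.close_job())
E
```

```text
padlock 1.1420289855072463
pliers 1.2668970814132103
the job is handed in; nothing more can be done
None
```

I took the cover off the grey hook, set its lip in the lock's slot, tilted it back and pressed it flat. The job is handed in at about 27 s of the 54 s. The hand-in gave no verdict.

**Taking it off the hook:** I lifted the cover 36 mm with the tip inside the window, then drew it 95 mm straight out. Force readings at the end of each move stayed within about 2 N.

**Hooking the lip:** I lowered the cover upright until it touched the slot floor. One light contact with the front of the slot (4 N) was cleared by shifting 2 mm.

**Tilting and pressing:** I opened the jaws a little, leaned the cover back with the front finger and let it go. I then pressed with the closed fingers until it met a firm stop, at about 13 N square to the face.

**Last checks:**
- **Flatness:** in the top view, the cover's top edge lies within about half a pixel (roughly 1 mm) of its computed flat place.
- **Padlock and pliers:** their picture areas are unchanged from the start, and the arm had withdrawn to a clear spot.
- **Catch:** I could only judge it by eye. It shows in the window under the upper edge. The force peak of the snap itself did not appear in any reading; the highest just before it was about 2 N.
- **Cameras:** the scene camera disagreed with the top camera by 1 to 2 pixels (2 to 5 mm) in places. I relied on the top view, which agreed with the robot's own position.

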